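Mix the sealing balls and close the tub

TASK

Take the orange paddle from its leaning rest and mix the rubber balls in the grey tub: with the blade down close to the floor and starting at the side nearest the robot, sweep it round the tub, about midway between centre and wall, for two full turns clockwise as seen from above. Then lean the paddle back in its rest as it was, put the blue lid on the tub and press it down until it is fully home and level. Keep every ball in the tub, and leave the other things on the bench where they are.

Things in the scene. Friction and masses are not known exactly. Their poses are not given: they have to be found in the camera images.
- tub: Grey round mixing tub, bolted to the bench. Origin: centre of its underside; z up; its -x side is nearest the robot, +y left, +x far. Outer diameter 144 mm, inner 136 mm, inner floor 8 mm up, rim 100 mm up. Dark foot flange 180 mm across, 6 mm thick.
- seal (a joint): Black rubber seal ring in the rim of the tub (inner diameter 132 mm, outer 144 mm). 0: its top stands 6 mm above the rim (106 mm above the bench); grows as it is pressed down (m); 0.006: flush with the rim. It takes about 8 N, and it stays where it is pushed: the lid's own weight does not move it.
- lid: Blue round lid, 0.22 kg, lying plug down. Origin: centre of its underside; z up. From below: plug 12 mm deep (112 mm across, widening to 122), flange 156 mm across from 12 to 18 mm, white bar handle from 18 to 54 mm up, 90 mm long along the lid's y, 16 mm thick along its x. Fully home on the tub, its origin is 88 mm above the bench.
- paddle: Orange stirring paddle, 200 mm long, 14 mm thick, 0.11 kg. Origin: middle of the blade's lower edge; z runs up the shaft, x is normal to the flat, y along the width. Blade 40 mm wide (0 to 60 mm up), shaft 20 mm wide, T-bar handle 100 mm wide along y (174 to 200 mm up). It starts in the rest, handle leaning towards the robot, 30 degrees from vertical.
- paddle_tip (a point): Middle of the lower edge of the paddle's blade.
- paddle_handle (a point): Centre of the paddle's T-bar handle, 187 mm up the shaft from the tip.
- rest: Aluminium rest fixed to the bench: base 150 by 120 mm and an open ramp, 30 degrees from vertical, rising towards the robot, with a foot ledge and two low side cheeks (56 mm apart, 70 mm long). The paddle lies flat on the ramp, blade on the ledge; the ramp ends 110 mm up the shaft, so the handle stands clear. Origin: centre of the base's underside; the handle leans to -x.
- rest_foot (a point): Fixed to the rest: where the paddle's tip lies when it is in the rest (45 mm ahead in the rest's x and 40 mm up from its origin).
- rest_handle (a point): Fixed to the rest: where the centre of the paddle's handle lies when it is in the rest (-48 mm in the rest's x, 202 mm up). The line from rest_foot to here is the paddle's axis.
- ball1: Red rubber sealing ball, 26 mm across, loose in the tub. Origin: its centre.
- ball2: Red rubber sealing ball, 26 mm across, loose in the tub. Origin: its centre.
- ball3: Red rubber sealing ball, 26 mm across, loose in the tub. Origin: its centre.
- ball4: White rubber sealing ball, 26 mm across, loose in the tub. Origin: its centre.
- ball5: White rubber sealing ball, 26 mm across, loose in the tub. Origin: its centre.
- ball6: White rubber sealing ball, 26 mm across, loose in the tub. Origin: its centre.
- driver: Screwdriver with an orange handle, 200 mm long, lying on the bench; a bystander. Origin on the bench under its middle.
- jar: Glass jar with a white cap, 64 mm across, 85 mm tall; a bystander. Origin: centre of its underside.
- tape: Yellow-sided round tape roll lying flat, 84 mm across, 24 mm tall; a bystander. Origin: centre of its underside.
- heatsink: Finned aluminium heat sink, 70 by 66 mm, 34 mm tall; a bystander. Origin: centre of its underside.
- cup: White plastic pot with a grey top, 72 mm across, 70 mm tall; a bystander. Origin: centre of its underside.

How it is judged:
On the way, in this order (a step that is already met when the one before it is completed fails the run):
1. blade down among the balls, at the near side of the tub (start of stirring) (z of paddle_tip in the frame of tub below 0.026 m and horizontal distance between paddle_tip and tub below 0.068 m and x of paddle_tip in the frame of tub below -0.014 m and y of paddle_tip in the frame of tub between -0.014 and 0.014 m).
2. blade down among the balls, at the left side of the tub (first turn, clockwise from above) (z of paddle_tip in the frame of tub below 0.026 m and horizontal distance between paddle_tip and tub below 0.068 m and y of paddle_tip in the frame of tub above 0.014 m and x of paddle_tip in the frame of tub between -0.014 and 0.014 m).
3. blade down among the balls, at the far side of the tub (first turn, clockwise from above) (z of paddle_tip in the frame of tub below 0.026 m and horizontal distance between paddle_tip and tub below 0.068 m and x of paddle_tip in the frame of tub above 0.014 m and y of paddle_tip in the frame of tub between -0.014 and 0.014 m).
4. blade down among the balls, at the right side of the tub (first turn, clockwise from above) (z of paddle_tip in the frame of tub below 0.026 m and horizontal distance between paddle_tip and tub below 0.068 m and y of paddle_tip in the frame of tub below -0.014 m and x of paddle_tip in the frame of tub between -0.014 and 0.014 m).
5. blade down among the balls, at the near side of the tub (first turn, clockwise from above) (all of step 1).
6. blade down among the balls, at the left side of the tub (second turn, clockwise from above) (all of step 2).
7. blade down among the balls, at the far side of the tub (second turn, clockwise from above) (all of step 3).
8. blade down among the balls, at the right side of the tub (second turn, clockwise from above) (all of step 4).
9. two full turns done, blade back at the near side, and at least two of the three red balls lie more than 12 mm from where they began (all of step 5 and (distance of each of ball1, ball2 from where it was at the start of the episode above 0.012 m or distance of each of ball1, ball3 from where it was at the start of the episode above 0.012 m or distance of each of ball2, ball3 from where it was at the start of the episode above 0.012 m)).
At the end, for the whole second after the job is handed in: Lid on the tub: centred within 8 mm, level within 0.04 rad, origin 83.5 to 90.5 mm above the tub's underside, seal down more than 4.2 mm. Paddle in the rest: tip within 20 mm of rest_foot, handle within 25 mm of rest_handle. Both at rest. All six balls in the tub (horizontal distance between lid and tub below 0.008 m and z of lid in the frame of tub between 0.0835 and 0.0905 m and angle between lid's own z axis and vertical below 0.04 rad and value of joint seal above 0.0042 m and distance between paddle_tip and rest_foot below 0.02 m and distance between paddle_handle and rest_handle below 0.025 m and linear speed of each of lid, paddle below 0.02 m/s and horizontal distance between each of ball1, ball2, ball3, ball4, ball5, ball6 and tub below 0.07 m); the robot touches nothing.
It fails at once if a ball leaves the tub (horizontal distance between any of ball1, ball2, ball3, ball4, ball5, ball6 and tub above 0.075 m).
It fails at once if a bystander (screwdriver, jar, tape, heat sink, cup) is moved by more than 25 mm (distance of any of driver, jar, tape, heatsink, cup from where it was at the start of the episode above 0.025 m).
It also fails if it takes over 72 s, if anything falls off the work surface, if the arm or the gripper's body presses on something with over 40 N, if the wrist force passes 120 N, or if a joint passes its speed limit or range.

ROBOT

A 7-joint arm with a two-finger parallel gripper is mounted at the origin on the work surface. World frame = base frame: x ahead of the robot, y to its left, z up, the work surface at z = 0. Lengths are in m, angles in rad, forces in N, time in s.
With the tool pointing down it reaches from about 0.425 to 0.875 m from the base axis. Payload 8.4 kg.
Tool frame: the origin (TCP) lies where the fingers leave the gripper's body, on its centre line; the fingertips stand 70 mm ahead of it and the grasp point (between the pads) lies 51 mm ahead of it; z points along the fingers, y is the line along which they close (so a half turn about z gives the same grasp; the last joint's range is limited). The gripper opens to 87 mm and grips with 3 to 60 N. Pads are 19 mm wide; open, the fingers measure 117 mm over their backs; the gripper's body (75 mm by 190 mm) begins 51 mm behind the grasp point.
Start: joints at [-0.099, 0.333, 0.04, 1.465, -0.013, 1.343, -0.059], TCP at [0.65, -0, 0.292] pointing down, gripper open.
Joint ranges: [-2.58, 2.58], [-0.38, 2.09], [-1.3, 1.39], [0.25, 2.4], [-1.5, 4.64], [0.08, 2.09], [-2.65, 2.65]. Speed limits (rad/s): [2.22, 2.22, 2.79, 2.79, 3.14, 3.14, 3.14].

INTERFACE

Orientations are given as a rotation vector (axis times angle).
In Python, from rig import * gives the robot as it stands.
- The arm moves only by the tool play_rows, never from a script. Its argument "rows" is a list of rows, each a list of 7 numbers: the shift along the tool's x, y, z as a fraction of full scale, then the turn, a rotation vector about the tool's x, y, z as a fraction of full scale, then the closure, from -1 (fully open) to 1 (shut). In form: [[tx, ty, tz, rx, ry, rz, gripper], ...]. A call has exactly 5 rows; each row is the pose to reach, as a shift and turn from the pose commanded when the call began, along the tool's axes at that moment; what a row does not reach only later rows make up. Full scale, the value 1, is 200 mm for a shift and 90 degrees for a turn. A row lasts 1/8 s, in which the tool goes at most 62.5 mm and 10.7 degrees, less where a joint would pass 70% of its speed; a pose out of reach is approached as far as the arm can. A call with a number of a shift or a turn outside -1 to 1 is refused whole. A call with a gripper value outside its range is refused whole. The fingers move at their own pace and stop on an object; the grip force is fixed at half the most. Time passes only in rows, so rows that repeat a pose let the fingers close, or fill a call up. It gives the time, the measured TCP pose, the force, the opening and the grip force at its end, in the units of the state.
- sense(): the state, without advancing time (a new reading comes with each control period).
- read_camera(name): name is "scene" or "side" or "wrist"; returns a dict with "image" (420x560x3 uint8, blue, green, red), "camera_matrix" (3x3 intrinsics, pixels), "R" (3x3) and "t" (3): a world point X has camera coordinates R X + t. Camera axes: x right, y down, z forward; pixel columns grow to the right and rows downward; lengths in m; the calibration is good to about 2 mm. A picture is of the moment at which its call begins. There is no depth.
- hand_in(): hands the job in; it is judged then, once.
The state is a dict: "time_s": time; "joints": joint angles; "qvel": joint speeds; "joint_torque": joint torques, N m; "eef_pos": TCP position; "tool_rot": TCP orientation; "ft_force": force on the tool from outside, world axes, zero at the start; "torque": the same for the moment, N m; "finger_gap": finger opening in m; "gripper_force": force on a finger pad.
Only numpy, scipy, OpenCV 4.12 (cv2) and the standard library are available. Lean on these libraries where they do the work, as an engineer would, in place of code of your own. Each camera call takes 0.05 s, during which the arm holds its last target. There are 200 camera calls.

## Working session

There is one attempt and no reset: what is moved stays moved. The work goes in short steps, Python scripts to look and compute and a tool call to move; the robot and the scene stay as the last step left them, time stands still between calls to the robot, and variables do not carry over. Pictures are saved under pics/ and viewed, at most 13 in all, crops included, and the job is handed in when it is done.

Besides the shell and the picture viewer there is one more tool, called as a command line: name --pt "numbers of a row" for each row, then --argument value for the rest. play_rows: Moves the arm, as the interface text tells. Its arguments: {"type":"object","properties":{"rows":{"type":"array"}},"required":["rows"]}

```bash
ls; mkdir -p pics; python3 - <<'E'
from rig import *
import cv2, numpy as np
s=sense(); print(s)
for n in ["scene","side","wrist"]:
    c=read_camera(n); cv2.imwrite(f"pics/{n}0.png",c["image"]); print(n,c["camera_matrix"].tolist(),np.round(c["R"],3).tolist(),np.round(c["t"],3).tolist(), "centre",np.round(-np.array(c["R"]).T@np.array(c["t"]),3))
E
```

```text
pics
{'time_s': 0.0, 'joints': array([-0.09918514,  0.33392354,  0.03987526,  1.46627554, -0.01341918,
        1.34333523, -0.05847232]), 'qvel': array([-0.00021656, -0.00021322,  0.00014058, -0.0016847 ,  0.00143868,
        0.00193306,  0.00061121]), 'joint_torque': array([ 1.06989024e-03, -6.56351209e+01,  1.33598529e+00, -4.03798449e+01,
       -5.97442500e-02,  4.47441044e-02,  1.62792835e-04]), 'eef_pos': array([ 6.49630073e-01, -2.76412537e-05,  2.91348960e-01]), 'tool_rot': array([-2.22066373e+00, -2.22064111e+00,  1.96356287e-03]), 'ft_force': array([-0.73506801, -0.11569771, -0.31787652]), 'torque': array([ 0.06988054,  0.0062365 , -0.03161244]), 'gripper_force': 0.0, 'finger_gap': 0.08691846982054377}
scene [[428.1949535104912, 0.0, 280.7896390172796], [0.0, 428.1949535104912, 208.07387551477586], [0.0, 0.0, 1.0]] [[-0.846, 0.533, 0.004], [0.443, 0.708, -0.55], [-0.296, -0.464, -0.835]] [0.474, -0.19, 1.062] centre [0.8   0.375 0.78 ]
side [[458.6345985051139, 0.0, 289.3343155677945], [0.0, 458.6345985051139, 200.09495905394098], [0.0, 0.0, 1.0]] [[-0.901, -0.434, -0.008], [-0.275, 0.584, -0.764], [0.336, -0.686, -0.645]] [0.506, 0.266, 0.765] centre [0.272 0.589 0.701]
wrist [[333.1080788725098, 0.0, 279.451046073887], [0.0, 333.1080788725098, 202.38297546052695], [0.0, 0.0, 1.0]] [[1.0, -0.001, -0.002], [-0.0, -0.955, 0.295], [-0.002, -0.295, -0.955]] [-0.649, -0.035, 0.393] centre [0.65  0.082 0.385]
```

View pics/scene0.png

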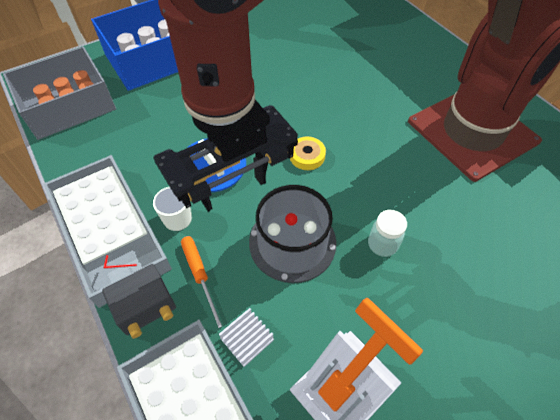

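View pics/side0.png

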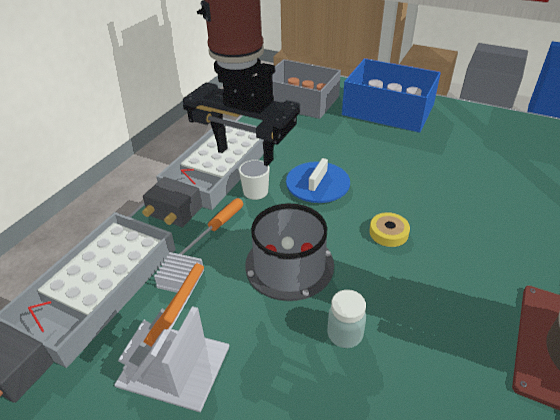

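View pics/wrist0.png

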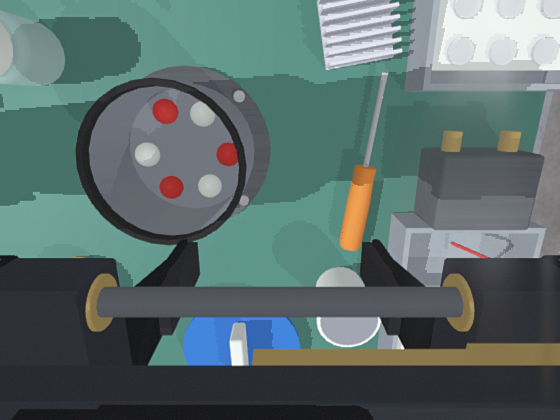

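The scene view shows the tub at (294,218), the paddle handle from (360,305) to (420,355), and the lid partly hidden by the gripper. The side view shows the lid at (318,182) and the T-bar from (147,342) to (203,265). In the wrist view the tub is at (165,160).

```bash
cat > h.py <<'E'
from rig import *
import cv2, numpy as np
from scipy.optimize import least_squares
class Cam:
    def __init__(s,n):
        c=read_camera(n); s.im=c["image"]; s.K=np.array(c["camera_matrix"]); s.R=np.array(c["R"]); s.t=np.array(c["t"]); s.c=-s.R.T@s.t
        s.hsv=cv2.cvtColor(s.im,cv2.COLOR_BGR2HSV)
        s.P=s.K@np.c_[s.R,s.t]
    def ray(s,uv):
        uv=np.atleast_2d(uv).astype(float); d=(np.linalg.inv(s.K)@np.c_[uv,np.ones(len(uv))].T).T@s.R; return d
    def plane(s,uv,z):
        d=s.ray(uv); return s.c+d*((z-s.c[2])/d[:,2:3])
    def mask(s,lo,hi,roi=None):
        m=cv2.inRange(s.hsv,np.array(lo),np.array(hi))
        if roi: k=np.zeros_like(m);x0,y0,x1,y1=roi;k[y0:y1,x0:x1]=255;m&=k
        return m
    def px(s,X): p=s.P@np.r_[X,1]; return p[:2]/p[2]
def big(m):
    c=max(cv2.findContours(m,cv2.RETR_EXTERNAL,cv2.CHAIN_APPROX_NONE)[0],key=cv2.contourArea); return c[:,0,:]
def tri(a,ua,b,ub):
    X=cv2.triangulatePoints(a.P,b.P,np.array(ua,float).reshape(2,1),np.array(ub,float).reshape(2,1))[:,0]; return X[:3]/X[3]
def circ(p):
    f=least_squares(lambda q:np.hypot(p[:,0]-q[0],p[:,1]-q[1])-q[2],[*p[:,:2].mean(0),.07],loss="soft_l1",f_scale=.001); return f.x,np.sqrt(np.mean(f.fun**2))
E
python3 - <<'E'
from h import *
S,D,W=Cam("scene"),Cam("side"),Cam("wrist")
np.set_printoptions(precision=4,suppress=True)
for n,c,roi in [("scene",S,(245,175,345,255)),("side",D,(240,195,340,270)),("wrist",W,(60,60,250,250))]:
    m=c.mask((0,0,0),(180,255,45),roi); p=cv2.convexHull(big(m))[:,0]
    q=np.array(cv2.fitEllipse(p)[0])
    for z in (.10,.106): print(n,z,circ(c.plane(p,z)),len(p))
m=D.mask((100,120,60),(125,255,255),(270,150,370,215)); p=cv2.convexHull(big(m))[:,0]
for z in (.012,.018): print("lid",z,circ(D.plane(p,z)))
for n,c,roi in [("scene",S,(290,285,440,420)),("side",D,(120,255,215,350))]:
    m=c.mask((5,150,80),(18,255,255),roi); p=big(m)
    print(n,cv2.approxPolyDP(p,4,True)[:,0].tolist(), cv2.minAreaRect(p))
    x0,y0,x1,y1=roi; cv2.imwrite(f"pics/pad_{n}.png",cv2.resize(c.im[y0:y1,x0:x1],None,fx=4,fy=4)[:600])
m=D.mask((0,0,150),(180,60,255),(295,155,340,200)); print("handle",cv2.approxPolyDP(big(m),2,True)[:,0].tolist())
a=cv2.resize(cv2.imread("pics/pad_scene.png"),(400,400)); b=cv2.resize(cv2.imread("pics/pad_side.png"),(400,400)); cv2.imwrite("pics/pads.png",np.hstack([a,b]))
E
```

```text
scene 0.1 (array([0.5473, 0.0255, 0.0725]), np.float64(0.0008774233141188997)) 37
scene 0.106 (array([0.5495, 0.0286, 0.0719]), np.float64(0.0008696680328765934)) 37
side 0.1 (array([0.5491, 0.0269, 0.0732]), np.float64(0.0011612346485871076)) 32
side 0.106 (array([0.5464, 0.0325, 0.0725]), np.float64(0.0011494593996940138)) 32
wrist 0.1 (array([0.547 , 0.0257, 0.0728]), np.float64(0.0021178043973009287)) 45
wrist 0.106 (array([0.5491, 0.0269, 0.0713]), np.float64(0.002070590635205852)) 45
lid 0.012 (array([ 0.6004, -0.2394,  0.081 ]), np.float64(0.0014836176438695885))
lid 0.018 (array([ 0.5975, -0.2322,  0.0803]), np.float64(0.001470674134452543))
scene [[367, 298], [356, 312], [376, 332], [344, 371], [336, 370], [319, 390], [334, 410], [386, 343], [408, 363], [422, 351]] ((358.2500305175781, 360.2500305175781), (78.48885345458984, 104.65180206298828), 45.0)
side [[203, 266], [195, 264], [145, 342], [151, 345], [171, 323]] ((175.2888946533203, 304.87384033203125), (13.24333667755127, 95.45304107666016), 34.13593673706055)
handle [[327, 159], [322, 158], [309, 177], [309, 189], [314, 190], [325, 173]]
```

View pics/pads.png

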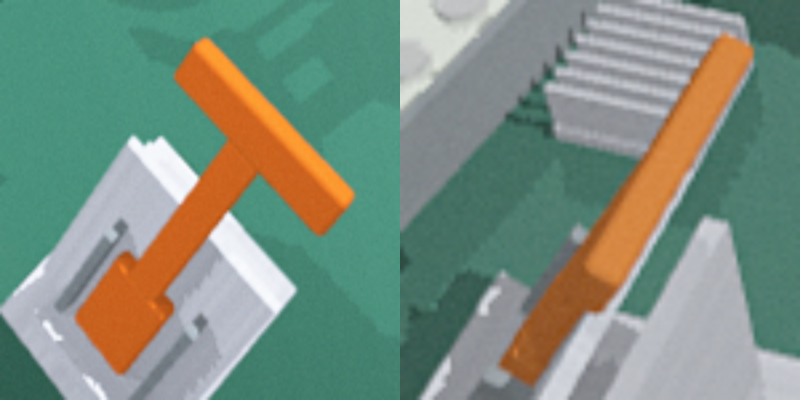

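The crop shows the T-bar's top face. Its back corners are at scene (367.6,297.8) and (422.4,351.1), and at side (203.6,267.4) and (171.1,322.7). The blade's lower corners are at scene (319,390) and (334,410).

```bash
python3 - <<'E'
from h import *
np.set_printoptions(precision=4,suppress=True)
S,D=Cam("scene"),Cam("side")
A=tri(S,(422.4,351.1),D,(171.1,322.7)); B=tri(S,(367.6,297.8),D,(203.6,267.4))
print("+y",A,"-y",B,np.linalg.norm(A-B), "reproj", S.px(A),D.px(A),S.px(B),D.px(B))
T=S.plane([(319,390),(334,410)],.0435); print("tip corners",T, np.linalg.norm(T[0]-T[1]))
y=(A-B)/np.linalg.norm(A-B); y[2]=0; y/=np.linalg.norm(y); x=np.array([y[1],-y[0],0]); print("yaw",np.degrees(np.arctan2(x[1],x[0])))
z=np.array([0,0,np.cos(np.pi/6)])-x*.5; n=x*np.cos(np.pi/6)+np.array([0,0,.5])
H=(A+B)/2-13*z*.001+7e-3*n; print("handle",H,"tip pred",H-.187*z, "tip meas",T.mean(0)-7e-3*n)
# yaw also from scene only using plane z
a,b=S.plane([(422.4,351.1),(367.6,297.8)],.2098); print(a,b,np.linalg.norm(a-b))
a,b=D.plane([(171.1,322.7),(203.6,267.4)],.2098); print(a,b,np.linalg.norm(a-b))
E
```

```text
+y [0.5593 0.3464 0.2091] -y [0.5742 0.2506 0.2088] 0.09694770122834077 reproj [422.4084 351.1545] [171.1395 322.6694] [367.6391 298.1197] [203.806  267.2144]
tip corners [[0.673  0.2954 0.0435]
 [0.6699 0.3321 0.0435]] 0.036826191727308465
yaw 8.848009533612174
handle [0.5791 0.3004 0.2012] tip pred [0.6715 0.3148 0.0393] tip meas [0.6655 0.3128 0.04  ]
[0.5595 0.3464 0.2098] [0.5743 0.2504 0.2098] 0.09709570669192084
[0.5589 0.3468 0.2098] [0.5736 0.2517 0.2098] 0.09626743446939989
```

```bash
cat >> h.py <<'E'
from scipy.spatial.transform import Rotation as Ro
np.set_printoptions(precision=4,suppress=True)
def Rtool(yaw,lean=0.):
    c,s=np.cos(yaw),np.sin(yaw); X=np.array([c,s,0]);Y=np.array([-s,c,0]);Z=np.array([0,0,1.])
    zp=np.cos(lean)*Z-np.sin(lean)*X; n=np.cos(lean)*X+np.sin(lean)*Z
    return np.c_[Y,n,-zp]
def move(p,R,p0=None,R0=None):
    s=sense(); p0=s["eef_pos"] if p0 is None else p0; R0=Ro.from_rotvec(s["tool_rot"]).as_matrix() if R0 is None else R0
    print("row",np.round(R0.T@(p-p0)/.2,3),np.round(Ro.from_matrix(R0.T@R).as_rotvec()/(np.pi/2),3),"to",p)
YAW=np.radians(8.3); H=np.array([.578,.300,.2015])
E
python3 - <<'E'
from h import *
R=Rtool(YAW,np.pi/6); zt=R[:,2]
g=H+.004*zt
pre=g-.051*zt-.10*zt; gr=g-.051*zt
s=sense(); R0=Rtool(0); p0=s["eef_pos"]
mid=np.array([.58,.15,.40]); move(mid,R0,p0,R0); move(pre,R,mid,R0); move(gr,R,pre,R)
E
```

```text
row [ 0.75  -0.35  -0.539] [0. 0. 0.] to [0.58 0.15 0.4 ]
row [ 0.697 -0.374  0.356] [-0.333  0.024 -0.09 ] to [0.5053 0.2894 0.3288]
row [0.  0.  0.5] [0. 0. 0.] to [0.5547 0.2966 0.2422]
```

play_rows --pt "0.75 -0.35 -0.54 0 0 0 -1" --pt "0.75 -0.35 -0.54 0 0 0 -1" --pt "0.75 -0.35 -0.54 0 0 0 -1" --pt "0.75 -0.35 -0.54 0 0 0 -1" --pt "0.75 -0.35 -0.54 0 0 0 -1"

```text
time_s: 1.02
eef_pos: [0.58, 0.1501, 0.4004]
tool_rot: [2.22, 2.222, 0.001]
ft_force: [0.5, -0.7, -0.1]
finger_gap: 0.0868
gripper_force: 0.0
```

play_rows --pt "0.7 -0.37 0.35 -0.333 0.024 -0.09 -1" --pt "0.7 -0.37 0.35 -0.333 0.024 -0.09 -1" --pt "0.7 -0.37 0.35 -0.333 0.024 -0.09 -1" --pt "0.7 -0.37 0.35 -0.333 0.024 -0.09 -1" --pt "0.7 -0.37 0.35 -0.333 0.024 -0.09 -1"

```text
time_s: 1.65
eef_pos: [0.5071, 0.2879, 0.3297]
tool_rot: [1.799, 2.074, 0.553]
ft_force: [0.9, 0.7, -0.4]
finger_gap: 0.0871
gripper_force: 0.0
```

```bash
python3 - <<'E'
from h import *
R=Rtool(YAW,np.pi/6); zt=R[:,2]
g=H+.004*zt
s=sense(); print(s["time_s"],s["eef_pos"],s["ft_force"],s["qvel"])
move(g-.051*zt,R)
W=Cam("wrist"); cv2.imwrite("pics/w1.png",W.im)
print("px handle",W.px(H),"tip",W.px(H+.187*zt))
for sg in (1,-1): print(W.px(H-.013*zt+sg*.05*R[:,0]+.007*R[:,1]))
E
```

```text
1.65 [0.5071 0.2879 0.3297] [ 0.9262  0.7375 -0.4471] [ 0.0134  0.0071  0.017  -0.0383 -0.0033  0.0033 -0.0034]
row [ 0.01  -0.009  0.5  ] [-0.001  0.002 -0.001] to [0.5547 0.2966 0.2422]
px handle [276.8213 209.2303] tip [278.1664 163.3541]
[286.5994 145.3045]
[286.1236 276.4315]
```

View pics/w1.png

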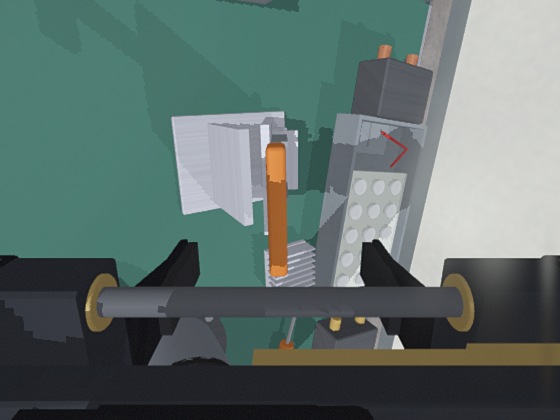

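The wrist view shows the T-bar's top face from (276,145) to (279,277) with its right edge near column 286, which matches the prediction. Going in to grasp.

play_rows --pt "0.01 -0.009 0.25 0 0.002 0 -1" --pt "0.01 -0.009 0.4 0 0.002 0 -1" --pt "0.01 -0.009 0.5 0 0.002 0 -1" --pt "0.01 -0.009 0.5 0 0.002 0 -1" --pt "0.01 -0.009 0.5 0 0.002 0 -1"

```text
time_s: 2.33
eef_pos: [0.5541, 0.299, 0.244]
tool_rot: [1.796, 2.077, 0.561]
ft_force: [-0.9, 0.2, 0.8]
finger_gap: 0.0867
gripper_force: 0.0
```

play_rows --pt "0 0 0 0 0 0 1" --pt "0 0 0 0 0 0 1" --pt "0 0 0 0 0 0 1" --pt "0 0 0 0 0 0 1" --pt "0 0 0 0 0 0 1"

```text
time_s: 2.95
eef_pos: [0.5536, 0.299, 0.2428]
tool_rot: [1.796, 2.078, 0.56]
ft_force: [-0.3, 0.1, 0.5]
finger_gap: 0.0452
gripper_force: 0.0
```

play_rows --pt "0 0 0 0 0 0 1" --pt "0 0 0 0 0 0 1" --pt "0 0 0 0 0 0 1" --pt "0 0 0 0 0 0 1" --pt "0 0 0 0 0 0 1"

```text
time_s: 3.58
eef_pos: [0.5537, 0.2989, 0.2428]
tool_rot: [1.796, 2.078, 0.56]
ft_force: [0.8, -0.5, 0.6]
finger_gap: 0.0136
gripper_force: 29.9
```

```bash
cat >> h.py <<'E'
TUB=np.array([.548,.0275,0]); GP=np.array([.5537,.2989,.2428]); GR=np.array([1.796,2.078,.56])
E
python3 - <<'E'
from h import *
W=Cam("wrist"); W.R=np.array([[1.0,-0.001,-0.002],[0,-.955,.295],[-.002,-.295,-.955]]); W.t=np.array([-.649,-.035,.393]); W.c=-W.R.T@W.t
for p in [(165,111),(203,113),(147,154),(228,154),(172,187),(210,186)]: print(W.plane([p],.021)[0]-TUB)
s=sense();R=Ro.from_rotvec(s["tool_rot"]).as_matrix(); print(s["eef_pos"])
p1=s["eef_pos"]-.12*R[:,2]; R1=Rtool(0)
p2=np.array([.55,.16,.41]); move(p2,R1,p1,R)
p3=TUB+[0,0,.40]; move(p3,R1,p2,R1)
E
```

```text
[-0.0195  0.0429  0.021 ]
[0.0204 0.0408 0.021 ]
[-0.0438 -0.0024  0.021 ]
[ 0.0448 -0.0025  0.021 ]
[-0.02   -0.0397  0.021 ]
[ 0.0229 -0.0386  0.021 ]
[0.5537 0.2989 0.2428]
row [-0.682  0.316 -0.185] [ 0.333 -0.026  0.091] to [0.55 0.16 0.41]
row [-0.662 -0.01   0.05 ] [0. 0. 0.] to [0.548  0.0275 0.4   ]
```

play_rows --pt "0 0 -0.1 0 0 0 1" --pt "0 0 -0.25 0 0 0 1" --pt "0 0 -0.4 0 0 0 1" --pt "0 0 -0.6 0 0 0 1" --pt "0 0 -0.6 0 0 0 1"

```text
time_s: 4.25
eef_pos: [0.4938, 0.2909, 0.35]
tool_rot: [1.794, 2.077, 0.566]
ft_force: [0.6, 0.5, -1.2]
finger_gap: 0.014
gripper_force: 30.0
```

play_rows --pt "-0.68 0.315 -0.185 0.333 -0.026 0.091 1" --pt "-0.68 0.315 -0.185 0.333 -0.026 0.091 1" --pt "-0.68 0.315 -0.185 0.333 -0.026 0.091 1" --pt "-0.68 0.315 -0.185 0.333 -0.026 0.091 1" --pt "-0.68 0.315 -0.185 0.333 -0.026 0.091 1"

```text
time_s: 4.88
eef_pos: [0.5497, 0.1612, 0.4082]
tool_rot: [-2.221, -2.221, 0.002]
ft_force: [-0.7, 0.9, -0.3]
finger_gap: 0.0139
gripper_force: 30.0
```

play_rows --pt "-0.2 0 0.05 0 0 0 1" --pt "-0.4 0 0.05 0 0 0 1" --pt "-0.66 -0.01 0.05 0 0 0 1" --pt "-0.66 -0.01 0.05 0 0 0 1" --pt "-0.66 -0.01 0.05 0 0 0 1"

```text
time_s: 5.5
eef_pos: [0.547, 0.03, 0.3998]
tool_rot: [-2.22, -2.223, -0.001]
ft_force: [0.5, 0.2, -1.6]
finger_gap: 0.0139
gripper_force: 30.0
```

```bash
python3 - <<'E'
from h import *
s=sense(); R=Ro.from_rotvec(s["tool_rot"]).as_matrix(); print(s["time_s"],s["eef_pos"],R.tolist(),s["finger_gap"])
S,D=Cam("scene"),Cam("side")
tip=s["eef_pos"]+.234*R[:,2]
out=[]
for c in (S,D):
    u=c.px(tip); print(u); x,y=np.round(u).astype(int)
    k=c.im.copy(); cv2.circle(k,(x,y),2,(255,0,0),1)
    out.append(cv2.resize(k[max(0,y-90):y+60,max(0,x-75):x+75],(400,400)))
    x0,y0=max(0,x-75),max(0,y-90)
    print(x0,y0)
cv2.imwrite("pics/hold.png",np.hstack(out))
E
```

```text
5.5 [0.547  0.03   0.3998] [[-0.0012512005197605474, 0.9999990367545917, 0.0006008220610246703], [0.999998945518823, 0.001250757029396616, 0.0007379485729006177], [0.0007371963796587997, 0.0006017447491070859, -0.9999995472222752]] 0.01387541608722148
[296.4167 197.8814]
221 108
[288.6973 203.9556]
214 114
```

View pics/hold.png

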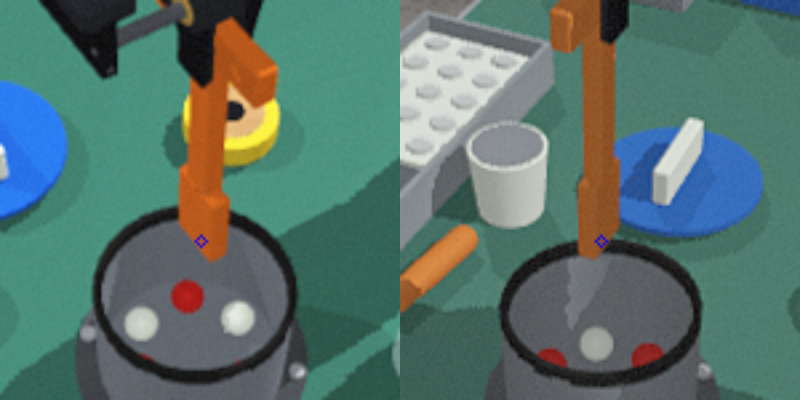

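The blade hangs straight at scene crop (197,248), within about 2 mm of the prediction, and the six balls lie in a ring that leaves the centre of the tub free. I'll go down at the centre, then out to the near side.

play_rows --pt "-0.012 0.005 0.1 0 0 0 1" --pt "-0.012 0.005 0.25 0 0 0 1" --pt "-0.012 0.005 0.4 0 0 0 1" --pt "-0.012 0.005 0.5 0 0 0 1" --pt "-0.012 0.005 0.6 0 0 0 1"

```text
time_s: 6.22
eef_pos: [0.5484, 0.0278, 0.2789]
tool_rot: [-2.219, -2.223, 0.0]
ft_force: [-0.2, -0.8, -2.1]
finger_gap: 0.0139
gripper_force: 30.0
```

play_rows --pt "0 0 0.05 0 0 0 1" --pt "0 0 0.1 0 0 0 1" --pt "0 0 0.14 0 0 0 1" --pt "0 0 0.155 0 0 0 1" --pt "0 0 0.155 0 0 0 1"

```text
time_s: 6.85
eef_pos: [0.5487, 0.0261, 0.249]
tool_rot: [-2.222, -2.22, -0.0]
ft_force: [0.9, -0.2, -1.9]
finger_gap: 0.0136
gripper_force: 30.0
```

play_rows --pt "0 -0.04 0 0 0 0 1" --pt "0 -0.08 0 0 0 0 1" --pt "0 -0.12 0 0 0 0 1" --pt "0 -0.15 0 0 0 0 1" --pt "0 -0.15 0 0 0 0 1"

```text
time_s: 7.48
eef_pos: [0.5183, 0.0261, 0.2491]
tool_rot: [-2.222, -2.221, -0.0]
ft_force: [0.2, -0.3, -1.4]
finger_gap: 0.0139
gripper_force: 30.0
```

No contact with the floor. Stirring the first turn.

play_rows --pt "0.046 0.007 0 0 0 0 1" --pt "0.088 0.029 0 0 0 0 1" --pt "0.121 0.062 0 0 0 0 1" --pt "0.143 0.104 0 0 0 0 1" --pt "0.15 0.15 0 0 0 0 1"

```text
time_s: 8.1
eef_pos: [0.5493, 0.056, 0.2487]
tool_rot: [-2.222, -2.221, 0.001]
ft_force: [-0.2, -2.7, -1.1]
finger_gap: 0.0138
gripper_force: 30.0
```

play_rows --pt "-0.007 0.046 0 0 0 0 1" --pt "-0.029 0.088 0 0 0 0 1" --pt "-0.062 0.121 0 0 0 0 1" --pt "-0.104 0.143 0 0 0 0 1" --pt "-0.15 0.15 0 0 0 0 1"

```text
time_s: 8.72
eef_pos: [0.5789, 0.0253, 0.2488]
tool_rot: [-2.223, -2.22, 0.0]
ft_force: [0.1, 0.3, -2.2]
finger_gap: 0.0138
gripper_force: 30.0
```

play_rows --pt "-0.046 -0.007 0 0 0 0 1" --pt "-0.088 -0.029 0 0 0 0 1" --pt "-0.121 -0.062 0 0 0 0 1" --pt "-0.143 -0.104 0 0 0 0 1" --pt "-0.15 -0.15 0 0 0 0 1"

```text
time_s: 9.35
eef_pos: [0.5479, -0.004, 0.2489]
tool_rot: [-2.222, -2.22, -0.0]
ft_force: [0.1, 2.1, -1.0]
finger_gap: 0.0138
gripper_force: 30.0
```

play_rows --pt "0.007 -0.046 0 0 0 0 1" --pt "0.029 -0.088 0 0 0 0 1" --pt "0.062 -0.121 0 0 0 0 1" --pt "0.104 -0.143 0 0 0 0 1" --pt "0.15 -0.15 0 0 0 0 1"

```text
time_s: 9.98
eef_pos: [0.5184, 0.0269, 0.2489]
tool_rot: [-2.222, -2.221, 0.0]
ft_force: [-0.1, -0.2, -1.3]
finger_gap: 0.014
gripper_force: 30.0
```

```bash
python3 - <<'E'
from h import *
s=sense(); print(s["time_s"],s["eef_pos"]-TUB,s["tool_rot"],s["ft_force"],s["finger_gap"])
S,D=Cam("scene"),Cam("side")
cv2.imwrite("pics/stir.png",np.hstack([cv2.resize(S.im[120:280,215:375],(400,400)),cv2.resize(D.im[120:280,210:370],(400,400))]))
E
```

```text
9.975 [-0.0296 -0.0006  0.2489] [-2.2218 -2.2207  0.0003] [-0.0905 -0.2067 -1.2857] 0.013986736003152877
```

View pics/stir.png

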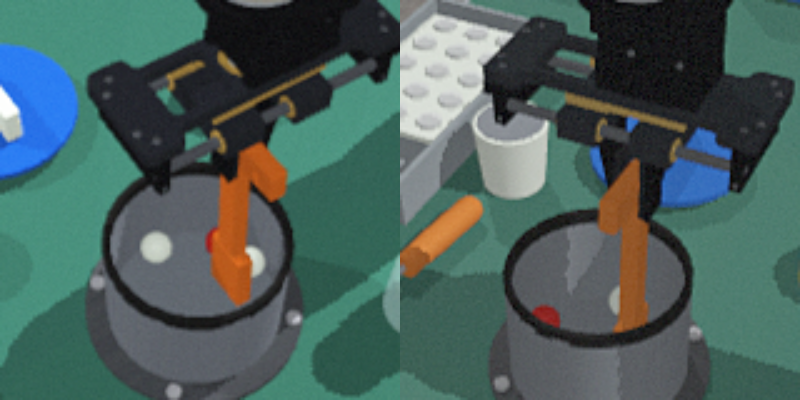

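The paddle is still upright in the grip and the balls have moved. Second turn.

play_rows --pt "0.046 0.007 0 0 0 0 1" --pt "0.088 0.029 0 0 0 0 1" --pt "0.121 0.062 0 0 0 0 1" --pt "0.143 0.104 0 0 0 0 1" --pt "0.15 0.15 0 0 0 0 1"

```text
time_s: 10.7
eef_pos: [0.5493, 0.0559, 0.2488]
tool_rot: [-2.222, -2.22, 0.001]
ft_force: [-1.2, -3.3, 0.7]
finger_gap: 0.014
gripper_force: 30.0
```

play_rows --pt "-0.007 0.046 0 0 0 0 1" --pt "-0.029 0.088 0 0 0 0 1" --pt "-0.062 0.121 0 0 0 0 1" --pt "-0.104 0.143 0 0 0 0 1" --pt "-0.15 0.15 0 0 0 0 1"

```text
time_s: 11.32
eef_pos: [0.5789, 0.0254, 0.2488]
tool_rot: [-2.222, -2.22, -0.0]
ft_force: [0.3, 0.5, -1.8]
finger_gap: 0.0134
gripper_force: 30.0
```

play_rows --pt "-0.046 -0.007 0 0 0 0 1" --pt "-0.088 -0.029 0 0 0 0 1" --pt "-0.121 -0.062 0 0 0 0 1" --pt "-0.143 -0.104 0 0 0 0 1" --pt "-0.15 -0.15 0 0 0 0 1"

```text
time_s: 11.95
eef_pos: [0.548, -0.0037, 0.2491]
tool_rot: [-2.222, -2.221, -0.001]
ft_force: [-0.4, 1.5, -1.6]
finger_gap: 0.0138
gripper_force: 30.0
```

play_rows --pt "0.007 -0.046 0 0 0 0 1" --pt "0.029 -0.088 0 0 0 0 1" --pt "0.062 -0.121 0 0 0 0 1" --pt "0.104 -0.143 0 0 0 0 1" --pt "0.15 -0.15 0 0 0 0 1"

```text
time_s: 12.58
eef_pos: [0.5184, 0.0269, 0.2489]
tool_rot: [-2.222, -2.221, 0.0]
ft_force: [0.2, 0.6, -1.4]
finger_gap: 0.0135
gripper_force: 30.0
```

```bash
python3 - <<'E'
from h import *
S,D=Cam("scene"),Cam("side"); W=Cam("wrist")
s=sense(); print(s["time_s"],s["eef_pos"]-TUB,s["ft_force"],s["finger_gap"])
for n,c in (("scene",S),("side",D),("wrist",W)):
    x,y=np.round(c.px(TUB+[0,0,.05])).astype(int); print(n,x,y)
    for col,lo,hi in (("red",(0,150,60),(4,255,255)),("red",(172,150,60),(180,255,255)),("white",(0,0,150),(180,40,255))):
        m=c.mask(lo,hi,(max(0,x-50),max(0,y-50),x+50,y+50)); k,l,st,ce=cv2.connectedComponentsWithStats(m)
        for i in range(1,k):
            if st[i,4]>25:
                X=c.plane([ce[i]],.021)[0]-TUB
                print(" ",col,st[i,4],ce[i],X[:2],np.hypot(*X[:2]))
E
```

```text
12.725 [-0.0293 -0.0006  0.2489] [ 1.4824  0.3538 -0.9822] 0.013293014471680858
scene 293 231
  white 117 [284.6923 214.6154] [-0.0159 -0.056 ] 0.058196702352525054
  white 54 [317.0926 223.8519] [-0.0607 -0.0012] 0.06071636575027306
side 289 248
  red 56 [268.4286 245.8393] [ 0.0538 -0.0118] 0.05508253005689722
  white 40 [310.6  242.35] [-0.0206 -0.058 ] 0.06150624273356122
wrist 312 194
  red 63 [333.1746 145.381 ] [0.0218 0.0401] 0.04566833898624019
  red 234 [356.3376 192.6581] [ 0.0472 -0.0069] 0.0477426835821067
  white 113 [281.8319 147.4336] [-0.0274  0.0381] 0.04693162476037695
  white 328 [355.0457 161.8841] [0.0439 0.0242] 0.05008327929679355
  white 45 [262.8222 186.0444] [-0.0462 -0.0001] 0.04616936450489828
  white 108 [300.1944 234.0741] [-0.0081 -0.0516] 0.05218310170683729
```

```bash
python3 - <<'E'
from h import *
S,D=Cam("scene"),Cam("side"); W=Cam("wrist")
f=lambda im,x,y,r:cv2.resize(im[y-r:y+r,x-r:x+r],(260,260))
cv2.imwrite("pics/balls.png",np.hstack([f(S.im,293,215,45),f(D.im,289,235,45),f(W.im,312,190,80)]))
E
```

```text
(no output)
```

View pics/balls.png

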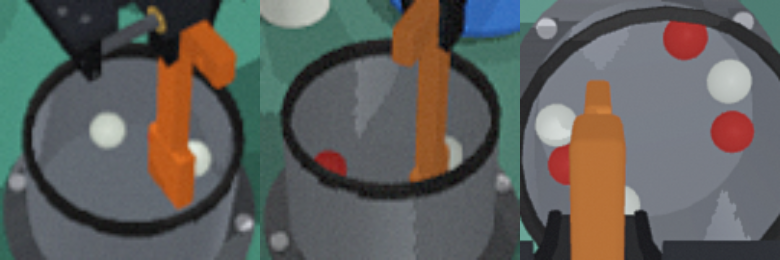

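The wrist crop shows the reds at about (22,51), (47,-7) and (-47,-27) mm from the tub centre. At most one of these lies near a starting place, so step 9 is met. All six balls are in the tub. Taking the paddle back.

play_rows --pt "0 0 -0.1 0 0 0 1" --pt "0 0 -0.3 0 0 0 1" --pt "0 0 -0.55 0 0 0 1" --pt "0 0 -0.8 0 0 0 1" --pt "0 0 -0.8 0 0 0 1"

```text
time_s: 13.5
eef_pos: [0.5199, 0.0257, 0.413]
tool_rot: [2.22, 2.217, 0.009]
ft_force: [0.1, 0.9, -2.6]
finger_gap: 0.0141
gripper_force: 30.0
```

```bash
python3 - <<'E'
from h import *
s=sense(); R1=Rtool(0); RG=Ro.from_rotvec(GR).as_matrix(); print(s["eef_pos"])
p2=np.array([.55,.16,.41]); move(p2,R1)
p1=GP-.12*RG[:,2]+.004*RG[:,1]; move(p1,RG,p2,R1)
E
```

```text
[0.5199 0.0257 0.413 ]
row [0.672 0.149 0.017] [ 0.004 -0.001 -0.001] to [0.55 0.16 0.41]
row [ 0.652 -0.261  0.307] [-0.333  0.026 -0.09 ] to [0.4977 0.2904 0.3487]
```

play_rows --pt "0.2 0.05 0 0 0 0 1" --pt "0.45 0.1 0.01 0 0 0 1" --pt "0.672 0.149 0.017 0 0 0 1" --pt "0.672 0.149 0.017 0 0 0 1" --pt "0.672 0.149 0.017 0 0 0 1"

```text
time_s: 14.12
eef_pos: [0.5487, 0.1597, 0.4044]
tool_rot: [-2.223, -2.22, 0.003]
ft_force: [0.3, -0.2, -1.7]
finger_gap: 0.0135
gripper_force: 30.0
```

play_rows --pt "0.2 -0.08 0.09 -0.1 0.008 -0.027 1" --pt "0.4 -0.16 0.18 -0.2 0.016 -0.055 1" --pt "0.652 -0.261 0.307 -0.333 0.026 -0.09 1" --pt "0.652 -0.261 0.307 -0.333 0.026 -0.09 1" --pt "0.652 -0.261 0.307 -0.333 0.026 -0.09 1"

```text
time_s: 14.75
eef_pos: [0.4966, 0.2892, 0.3442]
tool_rot: [1.799, 2.075, 0.558]
ft_force: [1.1, -0.3, -0.9]
finger_gap: 0.0141
gripper_force: 30.0
```

play_rows --pt "0 0 0 0 0 0 1" --pt "0 0 0 0 0 0 1" --pt "0 0 0 0 0 0 1" --pt "0 0 0 0 0 0 1" --pt "0 0 0 0 0 0 1"

```text
time_s: 15.38
eef_pos: [0.4965, 0.2909, 0.3441]
tool_rot: [1.798, 2.077, 0.56]
ft_force: [0.1, -0.0, -1.3]
finger_gap: 0.0143
gripper_force: 30.0
```

```bash
python3 - <<'E'
from h import *
s=sense(); RG=Ro.from_rotvec(GR).as_matrix(); print(s["eef_pos"],s["finger_gap"])
move(GP-.03*RG[:,2]+.003*RG[:,1],RG); move(GP-.001*RG[:,2],RG)
# check paddle tip as seen by scene
S=Cam("scene"); m=S.mask((5,150,80),(18,255,255),(250,200,440,420)); p=big(m); print(cv2.approxPolyDP(p,4,True)[:,0].tolist())
n=RG[:,1];y=RG[:,0];R=Ro.from_rotvec(s["tool_rot"]).as_matrix(); t=s["eef_pos"]+.234*R[:,2]+.007*R[:,1]
print("expect blade corners",S.px(t+.02*R[:,0]),S.px(t-.02*R[:,0]))
E
```

```text
[0.4965 0.2909 0.3441] 0.014275059815061102
row [-0.003  0.011  0.433] [-0.     0.    -0.001] to [0.5414 0.297  0.2703]
row [-0.003 -0.003  0.578] [-0.     0.    -0.001] to [0.5532 0.2988 0.2437]
[[418, 286], [357, 355], [376, 375], [398, 350], [394, 342], [429, 297]]
expect blade corners [371.6142 374.3166] [351.3309 352.3871]
```

```bash
python3 - <<'E'
from h import *
S=Cam("scene"); R=Ro.from_rotvec(GR).as_matrix(); t=GP+.234*R[:,2]+.007*R[:,1]
print("rest-model corners",S.px(t+.02*R[:,0]),S.px(t-.02*R[:,0]))
im0=cv2.imread("pics/scene0.png")
def prec(im,roi):
    h=cv2.cvtColor(im,cv2.COLOR_BGR2HSV); m=cv2.inRange(h,np.array((5,150,80)),np.array((18,255,255))); k=np.zeros_like(m); x0,y0,x1,y1=roi; k[y0:y1,x0:x1]=255
    return cv2.approxPolyDP(big(m&k),2,True)[:,0].tolist()
print(prec(im0,(290,285,440,420))); print(prec(S.im,(250,200,440,420)))
E
```

```text
rest-model corners [334.5195 413.9513] [317.0002 393.1157]
[[368, 298], [360, 303], [356, 312], [375, 330], [375, 333], [341, 373], [336, 370], [319, 390], [334, 410], [354, 390], [351, 382], [386, 343], [408, 363], [422, 351]]
[[418, 286], [382, 332], [380, 329], [375, 330], [357, 355], [376, 375], [399, 347], [394, 342], [429, 297]]
```

The blade tip has swung about 8 mm toward +y in the grip, roughly 2.6°. I'll correct this with a turn about the tool's y axis at the grasp point and check it.

play_rows --pt "0.0115 0 0 0 -0.029 0 1" --pt "0.0115 0 0 0 -0.029 0 1" --pt "0.0115 0 0 0 -0.029 0 1" --pt "0.0115 0 0 0 -0.029 0 1" --pt "0.0115 0 0 0 -0.029 0 1"

```text
time_s: 16.1
eef_pos: [0.4962, 0.2929, 0.3442]
tool_rot: [1.794, 2.047, 0.514]
ft_force: [0.2, -1.2, -1.1]
finger_gap: 0.0138
gripper_force: 30.0
```

```bash
python3 - <<'E'
from h import *
s=sense(); S=Cam("scene"); RG=Ro.from_rotvec(GR).as_matrix(); off=-.12
m=S.mask((5,150,80),(18,255,255),(250,200,440,420)); print(cv2.approxPolyDP(big(m),2,True)[:,0].tolist())
# expected corners if paddle were exactly its rest pose shifted along axis; length 230 from rest residual
g=s["eef_pos"]+.051*Ro.from_rotvec(s["tool_rot"]).as_matrix()[:,2]; t=g+.179*RG[:,2]+.007*RG[:,1]
print(S.px(t+.02*RG[:,0]),S.px(t-.02*RG[:,0])); t=t-.06*RG[:,2]; print("blade top",S.px(t+.02*RG[:,0]),S.px(t-.02*RG[:,0]))
t=GP+.230*RG[:,2]+.007*RG[:,1]; print("rest",S.px(t+.02*RG[:,0]),S.px(t-.02*RG[:,0])); t=t-.06*RG[:,2]; print("rest top",S.px(t+.02*RG[:,0]),S.px(t-.02*RG[:,0]))
gg=GP+.051*RG[:,2]; R=Ro.from_rotvec(s["tool_rot"]).as_matrix(); print("shift axes",RG.T@(g-gg), R.T@RG)
E
```

```text
[[417, 284], [380, 328], [376, 325], [370, 328], [353, 350], [370, 370], [373, 370], [395, 346], [391, 338], [428, 296]]
[372.9623 372.6833] [352.5432 350.7425]
blade top [395.3977 348.3823] [373.2136 325.9212]
rest [335.6748 412.6988] [318.0719 391.8278]
rest top [353.9489 392.886 ] [335.0008 371.4839]
shift axes [ 0.0004  0.0008 -0.1167] [[ 0.9989  0.0017  0.0458]
 [-0.0017  1.      0.0002]
 [-0.0458 -0.0003  0.999 ]]
```

play_rows --pt "0.005 0.012 0.1 0 0 0 1" --pt "0.01 0.012 0.2 0 0 0 1" --pt "0.014 0.012 0.3 0 0 0 1" --pt "0.018 0.012 0.4 0 0 0 1" --pt "0.018 0.012 0.4 0 0 0 1"

```text
time_s: 16.77
eef_pos: [0.538, 0.2988, 0.2734]
tool_rot: [1.795, 2.048, 0.509]
ft_force: [-0.0, -0.1, -0.8]
finger_gap: 0.0139
gripper_force: 30.0
```

play_rows --pt "0.002 0 0.05 0 0 0 1" --pt "0.004 0 0.1 0 0 0 1" --pt "0.006 -0.005 0.15 0 0 0 1" --pt "0.006 -0.014 0.168 0 0 0 1" --pt "0.006 -0.014 0.168 0 0 0 1"

```text
time_s: 17.4
eef_pos: [0.5522, 0.3012, 0.2454]
tool_rot: [1.793, 2.047, 0.514]
ft_force: [-0.7, -0.4, -1.0]
finger_gap: 0.0138
gripper_force: 30.0
```

```bash
python3 - <<'E'
from h import *
s=sense(); S=Cam("scene"); RG=Ro.from_rotvec(GR).as_matrix()
R=Ro.from_rotvec(s["tool_rot"]).as_matrix(); g=s["eef_pos"]+.051*R[:,2]; print("shift axes",RG.T@(g-GP-.051*RG[:,2]),s["ft_force"])
m=S.mask((5,150,80),(18,255,255),(250,200,440,420)); print(cv2.approxPolyDP(big(m),2,True)[:,0].tolist())
D=Cam("side"); cv2.imwrite("pics/rest1.png",np.hstack([cv2.resize(S.im[270:420,280:440],(400,375)),cv2.resize(D.im[240:390,110:270],(400,375))]))
E
```

```text
shift axes [ 0.0002  0.0003 -0.0029] [-0.6783 -0.445  -1.0113]
[[371, 339], [343, 372], [336, 370], [320, 389], [320, 393], [335, 410], [355, 389], [352, 381], [380, 350]]
```

View pics/rest1.png

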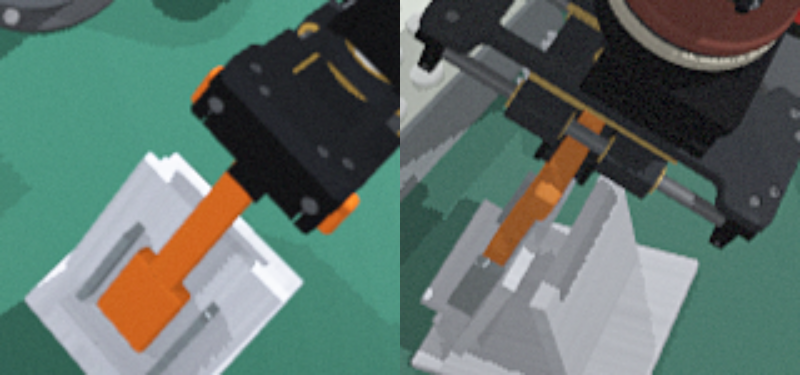

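The blade lies between the cheeks with its corners at scene (320,391) and (335,410), as at the start. I'll go 2 mm further, release and back out along the shaft.

play_rows --pt "0 0 0.01 0 0 0 1" --pt "0 0 0.01 0 0 0 -1" --pt "0 0 0.01 0 0 0 -1" --pt "0 0 0.01 0 0 0 -1" --pt "0 0 0.01 0 0 0 -1"

```text
time_s: 18.12
eef_pos: [0.5531, 0.3014, 0.2438]
tool_rot: [1.794, 2.047, 0.514]
ft_force: [-0.6, -0.0, 0.1]
finger_gap: 0.0457
gripper_force: 0.0
```

play_rows --pt "0 0 0 0 0 0 -1" --pt "0 0 0 0 0 0 -1" --pt "0 0 0 0 0 0 -1" --pt "0 0 0 0 0 0 -1" --pt "0 0 0 0 0 0 -1"

```text
time_s: 18.75
eef_pos: [0.5531, 0.3013, 0.2437]
tool_rot: [1.794, 2.047, 0.514]
ft_force: [-0.7, 0.4, -0.8]
finger_gap: 0.0858
gripper_force: 0.0
```

play_rows --pt "0 0 -0.15 0 0 0 -1" --pt "0 0 -0.35 0 0 0 -1" --pt "0 0 -0.6 0 0 0 -1" --pt "0 0 -0.6 0 0 0 -1" --pt "0 0 -0.6 0 0 0 -1"

```text
time_s: 19.38
eef_pos: [0.4931, 0.2975, 0.3472]
tool_rot: [1.794, 2.047, 0.514]
ft_force: [-0.0, -0.9, -0.8]
finger_gap: 0.0869
gripper_force: 0.0
```

```bash
python3 - <<'E'
from h import *
s=sense(); R1=Rtool(0); print(s["eef_pos"])
S,D=Cam("scene"),Cam("side")
m=S.mask((5,150,80),(18,255,255),(250,200,440,420)); print(cv2.approxPolyDP(big(m),2,True)[:,0].tolist())
m=D.mask((5,150,80),(18,255,255),(120,255,215,350)); print(cv2.approxPolyDP(big(m),4,True)[:,0].tolist())
# lid
m=D.mask((100,120,60),(125,255,255),(250,140,390,225)); p=cv2.convexHull(big(m))[:,0]; print("lid",circ(D.plane(p,.015)),p.min(0),p.max(0))
p2=np.array([.55,.08,.36]); move(p2,R1)
E
```

```text
[0.4931 0.2975 0.3472]
[[367, 298], [358, 306], [356, 312], [376, 332], [342, 373], [338, 370], [334, 372], [319, 391], [334, 410], [354, 390], [351, 384], [386, 343], [408, 363], [422, 352]]
[[202, 266], [195, 264], [146, 343], [151, 345], [173, 321]]
lid (array([ 0.5985, -0.2344,  0.0791]), np.float64(0.015171597872863917)) [312 167] [349 202]
row [-1.114  0.145  0.051] [0.334 0.003 0.082] to [0.55 0.08 0.36]
```

The paddle is back in its starting outline in both views. Now to look at the lid from above.

```bash
python3 - <<'E'
from h import *
R1=Rtool(0); p2=np.array([.55,.14,.36]); move(p2,R1)
p3=np.array([.6,-.05,.36]); move(p3,R1,p2,R1); move(np.array([.6,-.24,.33]),R1,p3,R1)
D=Cam("side"); a,b=D.plane([(324.5,158.5),(311.5,177.5)],.054); print(a,b,(a+b)/2,np.linalg.norm(a-b),np.degrees(np.arctan2(*(b-a)[[1,0]])))
E
```

```text
row [-0.817  0.182  0.06 ] [0.334 0.003 0.082] to [0.55 0.14 0.36]
row [-0.95  0.25  0.  ] [0. 0. 0.] to [ 0.6  -0.05  0.36]
row [-0.95  0.    0.15] [0. 0. 0.] to [ 0.6  -0.24  0.33]
[ 0.5996 -0.2775  0.054 ] [ 0.5977 -0.1939  0.054 ] [ 0.5986 -0.2357  0.054 ] 0.08364643954396811 91.27809004403512
```

play_rows --pt "-0.817 0.182 0.06 0.334 0.003 0.082 -1" --pt "-0.817 0.182 0.06 0.334 0.003 0.082 -1" --pt "-0.817 0.182 0.06 0.334 0.003 0.082 -1" --pt "-0.817 0.182 0.06 0.334 0.003 0.082 -1" --pt "-0.817 0.182 0.06 0.334 0.003 0.082 -1"

```text
time_s: 20.15
eef_pos: [0.5501, 0.141, 0.3599]
tool_rot: [-2.221, -2.221, -0.001]
ft_force: [-0.2, 0.6, -0.2]
finger_gap: 0.0869
gripper_force: 0.0
```

play_rows --pt "-0.95 0.25 0 0 0 0 -1" --pt "-0.95 0.25 0 0 0 0 -1" --pt "-0.95 0.25 0 0 0 0 -1" --pt "-0.95 0.25 0 0 0 0 -1" --pt "-0.95 0.25 0 0 0 0 -1"

```text
time_s: 20.78
eef_pos: [0.5998, -0.0481, 0.3609]
tool_rot: [-2.22, -2.223, -0.003]
ft_force: [-0.3, 0.1, -0.6]
finger_gap: 0.0872
gripper_force: 0.0
```

play_rows --pt "-0.95 0 0.15 0 0 0 -1" --pt "-0.95 0 0.15 0 0 0 -1" --pt "-0.95 0 0.15 0 0 0 -1" --pt "-0.95 0 0.15 0 0 0 -1" --pt "-0.95 0 0.15 0 0 0 -1"

```text
time_s: 21.4
eef_pos: [0.6008, -0.2368, 0.3308]
tool_rot: [-2.218, -2.224, -0.004]
ft_force: [0.1, 1.0, -0.1]
finger_gap: 0.087
gripper_force: 0.0
```

play_rows --pt "-0.4 0 0 0 0 0 -1" --pt "-0.4 0 0 0 0 0 -1" --pt "-0.4 0 0 0 0 0 -1" --pt "-0.4 0 0 0 0 0 -1" --pt "-0.4 0 0 0 0 0 -1"

```text
time_s: 22.02
eef_pos: [0.601, -0.3171, 0.3311]
tool_rot: [-2.218, -2.225, -0.004]
ft_force: [-0.2, 0.2, 0.1]
finger_gap: 0.087
gripper_force: 0.0
```

```bash
python3 - <<'E'
from h import *
s=sense(); print(s["time_s"],s["eef_pos"],s["tool_rot"]); W=Cam("wrist"); cv2.imwrite("pics/wlid.png",W.im)
m=W.mask((100,120,60),(125,255,255)); p=cv2.convexHull(big(m))[:,0]
for z in (.012,.018): print("lid",z,circ(W.plane(p,z)),p.min(0),p.max(0))
x0,y0=p.min(0);x1,y1=p.max(0)
w=W.mask((0,0,140),(180,60,255),(x0+8,y0+3,x1-8,y1)); q=big(w); print(cv2.approxPolyDP(q,2,True)[:,0].tolist(),cv2.minAreaRect(q))
# predicted handle corners
for a in (-1,1):
  for b in (-1,1):
    print(a,b,W.px(np.array([.5986+a*.008,-.2357+b*.045,.054])))
E
```

```text
22.025 [ 0.601  -0.3171  0.3311] [-2.2179 -2.2247 -0.0041]
lid 0.012 (array([ 0.5984, -0.2371,  0.0793]), np.float64(0.00019442605179181483)) [210  28] [344 167]
lid 0.018 (array([ 0.5984, -0.2371,  0.0782]), np.float64(0.00019159780888679836)) [210  28] [344 167]
[[269, 57], [271, 141], [278, 144], [285, 142], [283, 60], [281, 57]] ((276.5880432128906, 100.40642547607422), (87.2326889038086, 15.265718460083008), 88.26429748535156)
-1 -1 [269.8548 143.051 ]
-1 1 [269.3047  54.443 ]
1 -1 [284.3556 143.0808]
1 1 [284.9277  54.4828]
```

View pics/wlid.png

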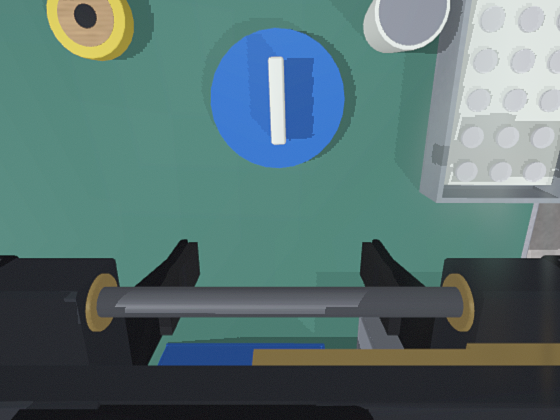

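The wrist view shows the lid centred at (277,98) with the bar from (276,57) to (278,143). That puts the lid at (0.598,-0.237) with a radius of 78 mm, and the side view agrees.

```bash
python3 - <<'E'
from h import *
R=Rtool(np.radians(1.3)); a=np.array([.5984,-.2368,.19]); move(a,R); move(np.array([.5984,-.2368,.093]),R,a,R)
E
```

```text
row [ 0.403 -0.012  0.706] [ 0.001 -0.001 -0.013] to [ 0.5984 -0.2368  0.19  ]
row [0.    0.    0.485] [0. 0. 0.] to [ 0.5984 -0.2368  0.093 ]
```

play_rows --pt "0.403 -0.012 0.706 0.001 -0.001 -0.013 -1" --pt "0.403 -0.012 0.706 0.001 -0.001 -0.013 -1" --pt "0.403 -0.012 0.706 0.001 -0.001 -0.013 -1" --pt "0.403 -0.012 0.706 0.001 -0.001 -0.013 -1" --pt "0.403 -0.012 0.706 0.001 -0.001 -0.013 -1"

```text
time_s: 22.7
eef_pos: [0.5986, -0.2398, 0.1918]
tool_rot: [2.197, 2.242, -0.0]
ft_force: [-0.4, -0.3, 0.9]
finger_gap: 0.0868
gripper_force: 0.0
```

play_rows --pt "0 0 0.15 0 0 0 -1" --pt "0 0 0.3 0 0 0 -1" --pt "0 0 0.42 0 0 0 -1" --pt "0 0 0.485 0 0 0 -1" --pt "0 0 0.485 0 0 0 -1"

```text
time_s: 23.32
eef_pos: [0.598, -0.2396, 0.0933]
tool_rot: [2.199, 2.243, -0.001]
ft_force: [-0.3, -0.4, -0.5]
finger_gap: 0.0867
gripper_force: 0.0
```

play_rows --pt "0 0 0 0 0 0 1" --pt "0 0 0 0 0 0 1" --pt "0 0 0 0 0 0 1" --pt "0 0 0 0 0 0 1" --pt "0 0 0 0 0 0 1"

```text
time_s: 23.95
eef_pos: [0.5979, -0.2387, 0.0928]
tool_rot: [2.198, 2.244, -0.001]
ft_force: [-0.4, 0.4, 0.5]
finger_gap: 0.045
gripper_force: 0.0
```

play_rows --pt "0 0 0 0 0 0 1" --pt "0 0 0 0 0 0 1" --pt "0 0 0 0 0 0 1" --pt "0 0 0 0 0 0 1" --pt "0 0 0 0 0 0 1"

```text
time_s: 24.58
eef_pos: [0.5979, -0.2387, 0.0928]
tool_rot: [2.198, 2.244, -0.001]
ft_force: [0.4, -0.4, -0.7]
finger_gap: 0.0158
gripper_force: 30.0
```

play_rows --pt "0 0 -0.1 0 0 0 1" --pt "0 0 -0.3 0 0 0 1" --pt "0 0 -0.5 0 0 0 1" --pt "0 0 -0.7 0 0 0 1" --pt "0 0 -0.7 0 0 0 1"

```text
time_s: 25.2
eef_pos: [0.5994, -0.2394, 0.238]
tool_rot: [2.194, 2.239, 0.004]
ft_force: [0.2, 0.3, -2.4]
finger_gap: 0.0159
gripper_force: 30.0
```

```bash
python3 - <<'E'
from h import *
s=sense(); print(s["time_s"],s["eef_pos"],s["finger_gap"],s["gripper_force"],s["ft_force"])
R=Rtool(np.radians(0)); a=np.array([.58,-.08,.235]); move(a,R); move(TUB+[0,0,.225],R,a,R)
E
```

```text
25.2 [ 0.5994 -0.2394  0.238 ] 0.01586652867164139 29.95776259806007 [ 0.1783  0.3131 -2.3827]
row [ 0.799 -0.081  0.012] [0.004 0.002 0.013] to [ 0.58  -0.08   0.235]
row [ 0.538 -0.16   0.05 ] [0. 0. 0.] to [0.548  0.0275 0.225 ]
```

play_rows --pt "0.2 -0.02 0.0 0.004 0.002 0.013 1" --pt "0.45 -0.05 0.0 0.004 0.002 0.013 1" --pt "0.65 -0.07 0.01 0.004 0.002 0.013 1" --pt "0.799 -0.081 0.012 0.004 0.002 0.013 1" --pt "0.799 -0.081 0.012 0.004 0.002 0.013 1"

```text
time_s: 25.82
eef_pos: [0.5779, -0.0759, 0.2299]
tool_rot: [-2.21, -2.221, 0.005]
ft_force: [-0.2, 0.3, -2.2]
finger_gap: 0.0157
gripper_force: 30.0
```

play_rows --pt "0.2 -0.06 0.01 0 0 0 1" --pt "0.4 -0.12 0.02 0 0 0 1" --pt "0.53 -0.162 0.04 0 0 0 1" --pt "0.53 -0.162 0.05 0 0 0 1" --pt "0.53 -0.162 0.05 0 0 0 1"

```text
time_s: 26.45
eef_pos: [0.546, 0.0254, 0.2205]
tool_rot: [-2.218, -2.216, 0.006]
ft_force: [0.1, 0.3, -2.3]
finger_gap: 0.016
gripper_force: 30.0
```

play_rows --pt "0 0 0 0 0 0 1" --pt "0 0 0 0 0 0 1" --pt "0 0 0 0 0 0 1" --pt "0 0 0 0 0 0 1" --pt "0 0 0 0 0 0 1"

```text
time_s: 27.08
eef_pos: [0.546, 0.0268, 0.2208]
tool_rot: [-2.217, -2.217, 0.005]
ft_force: [-0.1, -0.2, -2.3]
finger_gap: 0.0156
gripper_force: 30.0
```

```bash
python3 - <<'E'
from h import *
s=sense(); print(s["time_s"],s["eef_pos"],s["finger_gap"],s["ft_force"])
R=Rtool(0); move(np.array([.5475,.026,.193]),R)
z=s["eef_pos"][2]-.093
for n in ("scene","side"):
    c=Cam(n); x,y=np.round(c.px(s["eef_pos"]*[1,1,0]+[0,0,z])).astype(int)
    m=c.mask((100,120,60),(125,255,255),(max(0,x-80),max(0,y-70),x+80,y+70)); p=cv2.convexHull(big(m))[:,0]
    # keep lower flange rim: points on image lower half are unobstructed
    q=p[p[:,1]>p[:,1].mean()]
    for zz in (.012,.018): print(n,circ(c.plane(q,z+zz)), len(q))
    m=c.mask((0,0,0),(180,255,45),(x-60,y-20,x+60,y+70)); 
E
```

```text
27.075 [0.546  0.0268 0.2208] 0.015566797167193442 [-0.1363 -0.1775 -2.2793]
row [-0.004  0.009  0.139] [-0.004 -0.002  0.   ] to [0.5475 0.026  0.193 ]
scene (array([0.5442, 0.0271, 0.0787]), np.float64(0.00015380130502299144)) 18
scene (array([0.5466, 0.0304, 0.078 ]), np.float64(0.00015235968645855175)) 18
side (array([0.5465, 0.0283, 0.0778]), np.float64(0.00046851885126858336)) 19
side (array([0.5436, 0.0343, 0.077 ]), np.float64(0.0004634561875032904)) 19
```

play_rows --pt "-0.004 0.009 0.04 -0.004 -0.002 0 1" --pt "-0.004 0.009 0.08 -0.004 -0.002 0 1" --pt "-0.004 0.009 0.12 -0.004 -0.002 0 1" --pt "-0.004 0.009 0.139 -0.004 -0.002 0 1" --pt "-0.004 0.009 0.139 -0.004 -0.002 0 1"

```text
time_s: 27.8
eef_pos: [0.5474, 0.0261, 0.1926]
tool_rot: [-2.221, -2.221, 0.002]
ft_force: [-0.3, -1.1, -2.3]
finger_gap: 0.0157
gripper_force: 30.0
```

play_rows --pt "0 0 0.01 0 0 0 1" --pt "0 0 0.02 0 0 0 1" --pt "0 0 0.03 0 0 0 1" --pt "0 0 0.035 0 0 0 1" --pt "0 0 0.035 0 0 0 1"

```text
time_s: 28.42
eef_pos: [0.5476, 0.0261, 0.1864]
tool_rot: [2.221, 2.221, -0.001]
ft_force: [-3.4, -1.2, 5.4]
finger_gap: 0.0159
gripper_force: 30.0
```

play_rows --pt "0 0 0.005 0 0 0 1" --pt "0 0 0.01 0 0 0 1" --pt "0 0 0.015 0 0 0 1" --pt "0 0 0.02 0 0 0 1" --pt "0 0 0.02 0 0 0 1"

```text
time_s: 29.05
eef_pos: [0.5476, 0.0261, 0.1823]
tool_rot: [2.221, 2.221, -0.001]
ft_force: [-1.2, -0.8, 5.0]
finger_gap: 0.016
gripper_force: 30.0
```

Contact came at the expected height and the seal is going down. Pressing on until the force rises.

play_rows --pt "0 0 0.005 0 0 0 1" --pt "0 0 0.01 0 0 0 1" --pt "0 0 0.012 0 0 0 1" --pt "0 0 0.012 0 0 0 1" --pt "0 0 0.012 0 0 0 1"

```text
time_s: 29.68
eef_pos: [0.5476, 0.0261, 0.1807]
tool_rot: [2.221, 2.221, -0.0]
ft_force: [-7.3, -0.5, 12.9]
finger_gap: 0.0158
gripper_force: 30.0
```

play_rows --pt "0 0 0.004 0 0 0 1" --pt "0 0 0.006 0 0 0 1" --pt "0 0 0.006 0 0 0 1" --pt "0 0 0.006 0 0 0 1" --pt "0 0 0.006 0 0 0 1"

```text
time_s: 30.3
eef_pos: [0.5476, 0.0261, 0.1806]
tool_rot: [2.221, 2.221, 0.0]
ft_force: [-11.1, -1.1, 23.7]
finger_gap: 0.0157
gripper_force: 30.0
```

Hard stop at z 0.1806, so the lid is home. Relaxing the push, then releasing and backing up.

play_rows --pt "0 0 -0.007 0 0 0 1" --pt "0 0 -0.007 0 0 0 1" --pt "0 0 -0.007 0 0 0 -1" --pt "0 0 -0.007 0 0 0 -1" --pt "0 0 -0.007 0 0 0 -1"

```text
time_s: 30.92
eef_pos: [0.5476, 0.0261, 0.1796]
tool_rot: [2.221, 2.222, -0.001]
ft_force: [-0.4, 0.1, -1.0]
finger_gap: 0.0382
gripper_force: 0.0
```

play_rows --pt "0 0 0 0 0 0 -1" --pt "0 0 0 0 0 0 -1" --pt "0 0 0 0 0 0 -1" --pt "0 0 0 0 0 0 -1" --pt "0 0 0 0 0 0 -1"

```text
time_s: 31.55
eef_pos: [0.5476, 0.0261, 0.1798]
tool_rot: [2.221, 2.222, -0.001]
ft_force: [1.1, 0.4, -0.6]
finger_gap: 0.0842
gripper_force: 0.0
```

play_rows --pt "0 0 -0.15 0 0 0 -1" --pt "0 0 -0.4 0 0 0 -1" --pt "0 0 -0.6 0 0 0 -1" --pt "-0.9 0 -0.6 0 0 0 -1" --pt "-0.9 0 -0.6 0 0 0 -1"

```text
time_s: 32.17
eef_pos: [0.5479, -0.0998, 0.3007]
tool_rot: [2.218, 2.223, 0.001]
ft_force: [1.0, -0.7, -0.3]
finger_gap: 0.0869
gripper_force: 0.0
```

play_rows --pt "-0.6 0 0 0 0 0 -1" --pt "-0.6 0 0 0 0 0 -1" --pt "-0.6 0 0 0 0 0 -1" --pt "-0.6 0 0 0 0 0 -1" --pt "-0.6 0 0 0 0 0 -1"

```text
time_s: 32.8
eef_pos: [0.5481, -0.217, 0.2999]
tool_rot: [-2.218, -2.224, 0.0]
ft_force: [0.5, 0.6, 0.0]
finger_gap: 0.0872
gripper_force: 0.0
```

```bash
python3 - <<'E'
from h import *
S,D=Cam("scene"),Cam("side"); print(sense()["time_s"],sense()["eef_pos"])
for n,c in (("scene",S),("side",D)):
    x,y=np.round(c.px(TUB+[0,0,.1])).astype(int)
    m=c.mask((100,120,60),(125,255,255),(x-70,y-70,x+70,y+70)); p=cv2.convexHull(big(m))[:,0]
    q=p[p[:,1]<p[:,1].mean()]
    print(n,"all",circ(c.plane(p,.103)),"top edge",circ(c.plane(q,.106)))
    m=c.mask((5,150,80),(18,255,255),(290,285,440,420) if n=="scene" else (120,255,215,350)); print(cv2.approxPolyDP(big(m),4,True)[:,0].tolist())
cv2.imwrite("pics/end.png",np.hstack([cv2.resize(S.im[130:290,215:375],(400,400)),cv2.resize(D.im[150:310,210:370],(400,400))]))
E
```

```text
32.9 [ 0.5481 -0.2174  0.3   ]
scene all (array([0.5466, 0.0264, 0.0793]), np.float64(0.0005478281455477006)) top edge (array([0.5471, 0.0271, 0.0783]), np.float64(0.00041838927605098987))
[[367, 298], [356, 312], [376, 332], [346, 369], [334, 372], [319, 391], [334, 410], [386, 343], [408, 363], [422, 352]]
side all (array([0.5481, 0.0279, 0.0794]), np.float64(0.0010293745113567258)) top edge (array([0.5479, 0.0283, 0.0773]), np.float64(0.0003378668675625608))
[[199, 264], [144, 340], [148, 344], [172, 322], [203, 268]]
```

View pics/end.png

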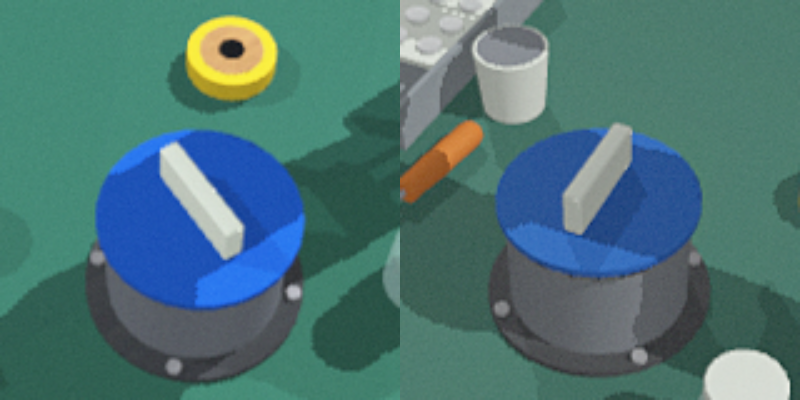

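The lid is level and centred within 1–2 mm at its home height in both views, no seal is showing, and the paddle is in its rest. Handing in.

```bash
python3 -c "
from rig import *
print(hand_in())"
```

```text
the job is handed in; nothing more can be done
None
```

I stirred the balls two full turns, put the paddle back in its rest and pressed the lid home; the job was handed in at about 33 s, and no verdict came back.

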